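# Send the rebuilt battery down the roller track

### The job

Pick up the small battery with the red lid, set it gently on the raised end of the roller track, upright and lengthways between the side guides, and let go there so that it rolls down to the stop by itself; do not guide or push it down the lower half. Leave the blue-lidded battery and the open case where they stand.

Things in the scene. Friction and masses are not known exactly. Their poses are not given: they have to be found in the camera images.
- battery_red: The battery to send: white case, bright red lid with six red plugs in a row, red side labels, two steel terminals 8 mm high on top. 56 mm along its x, 110 mm along its y (length), 78 mm to the lid's top, flat sides, 0.5 to 0.8 kg. Origin: centre of the underside; z up. Swaps places with the other two; at the start its length is within 0.6 rad of world y.
- battery_blue: A bystander: the same battery of the same size, but with a blue lid, plugs and labels. Origin: centre of its underside; z up. It must stay where it is.
- case_open: A bystander: an empty white case with no lid, 56 x 110 x 66 mm high (x, y, z), open on top with partitions inside. Origin: centre of its underside; z up. It must stay where it is.
- track: Fixed gravity roller track with blue side guides. Origin on the bench under its middle; y level, downhill; x across; yaw varies. Roller tops slope down 6 deg to +y: z = 0.090 - 0.105 y, from y -0.21 to the black stop's face at y 0.20. Guides 84 mm apart (112 outside), 12 mm above rollers. Set the battery's underside at x 0, y -0.145, z 0.105; at the stop it is at y 0.145. Rolls down in 2-3 s.
There are look-alikes about, which are no part of the job. Leave any pink or yellow look-alike of the battery_red alone.

How it is judged:
On the way:
1. the red-lidded battery is set upright and lengthways on the rollers of the raised end (its centre 85 mm or more uphill of the track's middle) (y of battery_red in the frame of track between -0.19 and -0.085 m and z of battery_red in the frame of track between 0.085 and 0.125 m and x of battery_red in the frame of track between -0.02 and 0.02 m and angle between battery_red's own z axis and vertical below 0.2 rad and angle between the y axis of battery_red and the y axis of track, either way round below 0.3 rad and contact force between battery_red and track above 0.5 N), for 0.05 s.
At the end, for the whole second after the job is handed in: The red-lidded battery rests on the rollers against the stop (centre within 17 mm of y = 0.145, 20 mm of the middle line), upright within 0.2 rad, lengthways within 0.3 rad, still and released; the blue-lidded battery and open case within 30 mm of where they stood (y of battery_red in the frame of track between 0.125 and 0.162 m and z of battery_red in the frame of track between 0.06 and 0.09 m and x of battery_red in the frame of track between -0.02 and 0.02 m and angle between battery_red's own z axis and vertical below 0.2 rad and angle between the y axis of battery_red and the y axis of track, either way round below 0.3 rad and contact force between battery_red and track above 0.5 N and linear speed of battery_red below 0.02 m/s and contact force between the fingers and battery_red below 0.05 N and distance of each of battery_blue, case_open from where it was at the start of the episode below 0.03 m); the robot touches nothing.
It fails at once if the blue-lidded battery is moved more than 30 mm (distance of battery_blue from where it was at the start of the episode above 0.03 m).
It fails at once if the open case is moved more than 30 mm (distance of case_open from where it was at the start of the episode above 0.03 m).
It fails at once if the fingers touch the battery on the lower half of the rollers: it must roll there by itself (y of battery_red in the frame of track between 0 and 0.2 m and x of battery_red in the frame of track between -0.05 and 0.05 m and z of battery_red in the frame of track below 0.1 m and contact force between the fingers and battery_red above 0.5 N).
It fails at once if the battery is dropped over the track: let go of while 35 mm or more above the rollers of the raised end (y of battery_red in the frame of track between -0.25 and 0.2 m and x of battery_red in the frame of track between -0.06 and 0.06 m and z of battery_red in the frame of track above 0.14 m and contact force between the fingers and battery_red below 0.01 N).
It also fails if it takes over 38 s, if anything falls off the work surface, if the arm or the gripper's body presses on something with over 40 N, if the wrist force passes 120 N, or if a joint passes its speed limit or range.

### The arm

A 6-joint arm with a two-finger parallel gripper is mounted at the origin on the work surface. World frame = base frame: x ahead of the robot, y to its left, z up, the work surface at z = 0. Lengths are in m, angles in rad, forces in N, time in s.
With the tool pointing down it reaches from about 0.35 to 0.875 m from the base axis. Payload 15.5 kg.
Tool frame: the origin (TCP) lies at the very end of the fingers, on their centre line; the grasp point (between the pads) lies 19 mm behind it; z points along the fingers, y is the line along which they close (so a half turn about z gives the same grasp; the last joint's range is limited). The gripper opens to 85 mm and grips with 20 to 120 N. Pads are 22 mm wide; open, the fingers measure 114 mm over their backs; the gripper's body (76 mm by 85 mm) begins 54 mm behind the grasp point. The pads swing forward as they close: fully open they stand 13 mm farther back than shut.
Start: joints at [1.01, 0.494, 1.345, -0, 1.302, -0.096], TCP at [0.281, 0.558, 0.231] pointing down, gripper open.
Joint ranges: [-2.91, 2.91], [-0.82, 2.16], [0.22, 2.67], [-1.22, 4.37], [0.12, 2.79], [-3.08, 3.08]. Speed limits (rad/s): [1.89, 1.89, 2.57, 3.01, 3.01, 3.01].

### API

Orientations are given as a unit quaternion [x, y, z, w].
In Python, from bench import read_state, read_camera, calibration, ctrl gives the robot as it stands. The module is installed in compiled form; this text tells all that it offers.
- The arm moves only by the shell command python3 -m handwheel 'ROWS' [FORCE]. ROWS is JSON, a list that holds one entry, the list of rows, each a list of 7 numbers: the shift along the tool's x, y, z in mm, then the turn, a rotation vector about the tool's x, y, z in degrees, then the opening, from 0 (shut) to 1 (fully open). A call has 1 to 20 rows; each row is the pose to reach, as a shift and turn from the pose commanded when the call began, along the tool's axes at that moment; what a row does not reach only later rows make up. A row lasts 1/8 s, in which the tool goes at most 62.5 mm and 10.7 degrees, less where a joint would pass 70% of its speed; a pose out of reach is approached as far as the arm can. A call with a gripper value outside its range is refused whole. The fingers move at their own pace and stop on an object; FORCE is the grip in N (left out, the last holds). Time passes only in rows, so rows that repeat a pose let the fingers close. It gives the time, the measured TCP pose, the force, the opening and the grip force at its end, in the units of the state.
- read_state(): the state, without advancing time (a new reading comes with each control period).
- read_camera(name): name is "scene" or "top" or "wrist"; returns the picture (420x560x3 uint8, red, green, blue); there is no depth.
- calibration(name): a dict with "vertical_fov" (degrees; the focal length in pixels is half the picture's height over the tangent of half this angle, whatever the lens; pixels are square), "cx", "cy" (the principal point, pixels), "pose" (4x4, takes a point from camera to world coordinates). Camera axes: x right, y down, z forward; pixel columns grow to the right and rows downward; lengths in m; the calibration is good to about 2 mm. A picture is of the moment at which its call begins: read the wrist's pose just before it. calibration takes no time and is no camera call; for the wrist camera it gives the pose at the moment of the call.
- ctrl.close_job(): hands the job in; it is judged then, once.
The state is a dict: "clock": time; "joint_positions": joint angles; "qvel": joint speeds; "joint_torque": joint torques, N m; "tool_pos": TCP position; "eef_rot": TCP orientation; "contact_force": force on the tool from outside, world axes, zero at the start; "moment": the same for the moment, N m; "gripper_width": finger opening in m; "finger_force": force on a finger pad.
Only numpy, scipy, OpenCV 4.12 (cv2) and the standard library are available. Lean on these libraries where they do the work, as an engineer would, in place of code of your own. Each camera call takes 0.05 s, during which the arm holds its last target. There are 200 camera calls.

## Working session

There is one attempt and no reset: what is moved stays moved. The work goes in short steps, Python scripts to look and compute and a shell command to move; the robot and the scene stay as the last step left them, time stands still between calls to the robot, and variables do not carry over. Pictures are saved under pics/ and viewed, at most 10 in all, crops included, and the job is handed in when it is done.

```bash
mkdir -p pics
python3 - <<'E'
from bench import *
import cv2,numpy as np
a=read_camera("top");b=read_camera("scene")
cv2.imwrite("pics/top.png",a[:,:,::-1]);cv2.imwrite("pics/scene.png",b[:,:,::-1])
for n in("top","scene"):
    c=calibration(n);print(n,c["vertical_fov"],c["cx"],c["cy"],np.round(c["pose"],3).tolist())
s=read_state();print(s["clock"],s["tool_pos"],s["eef_rot"],s["gripper_width"])
E
```

```text
top 53.23517402503084 280.40944522353993 216.8897365552344 [[0.014, -0.983, 0.183, 0.289], [-1.0, -0.01, 0.022, -0.264], [-0.019, -0.183, -0.983, 1.271], [0.0, 0.0, 0.0, 1.0]]
scene 43.826921295288784 275.35727761578914 210.9194705255614 [[-0.424, 0.71, -0.562, 1.319], [0.906, 0.341, -0.252, 0.108], [0.013, -0.616, -0.787, 1.176], [0.0, 0.0, 0.0, 1.0]]
0.1 [0.28056241 0.55812504 0.23073978] [ 2.30822400e-01  9.72995739e-01 -5.32657464e-04 -1.66309437e-04] 0.0852326988114081
```

View pics/top.png

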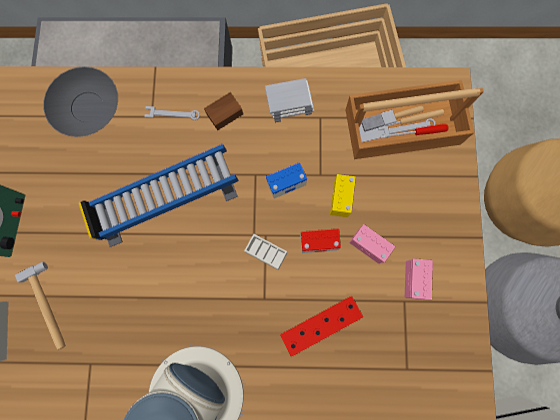

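View pics/scene.png

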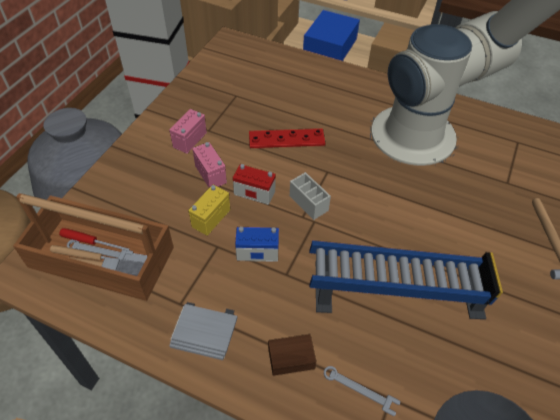

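Candidates in the top view:
- (321,240): red lid with plugs and two steel terminals. The scene view shows it at (255,183) with a white case and red label, so this one fits.
- (322,326): flat red plate without a white case. It is not the battery.
- (372,243) and (420,279) are pink and (344,195) is yellow, all look-alikes. (286,180) is the blue battery.

The track's stop is at (90,220) and its raised end is at (228,165).

```bash
cat > h.py <<'E'
from bench import *
import cv2,numpy as np
def rays(n,px,c=None):
    c=c or calibration(n);T=np.array(c["pose"]);f=210/np.tan(np.radians(c["vertical_fov"]/2))
    px=np.asarray(px,float).reshape(-1,2)
    d=np.c_[(px[:,0]-c["cx"])/f,(px[:,1]-c["cy"])/f,np.ones(len(px))]@T[:3,:3].T
    return T[:3,3],d
def onplane(n,px,p0,nv,c=None):   # points on plane through p0 with normal nv
    o,d=rays(n,px,c);nv=np.asarray(nv,float);return o+d*(((np.asarray(p0)-o)@nv)/(d@nv))[:,None]
def blob(img,lo,hi,near):
    m=cv2.inRange(cv2.cvtColor(img,cv2.COLOR_RGB2HSV),lo,hi)
    m=cv2.morphologyEx(m,cv2.MORPH_CLOSE,np.ones((5,5)))
    cs=cv2.findContours(m,cv2.RETR_EXTERNAL,cv2.CHAIN_APPROX_NONE)[0]
    cs=[c for c in cs if cv2.contourArea(c)>80]
    return max(cs,key=lambda c:cv2.pointPolygonTest(c,near,True))
def rect(P):
    (c,s,a)=cv2.minAreaRect((P[:,:2]*1000).astype(np.float32));
    if s[0]<s[1]: a+=90;s=s[::-1]
    return np.array(c)/1000,np.array(s),np.radians(a)
E
python3 - <<'E'
from h import *
a=cv2.imread("pics/top.png")[:,:,::-1].copy();b=cv2.imread("pics/scene.png")[:,:,::-1].copy()
RED=((0,150,90),(6,255,255));BLU=((100,130,50),(125,255,255))
for n,im,near in(("top",a,(321,236)),("scene",b,(256,178))):
    c=blob(im,*RED,near)[:,0]; r=rect(onplane(n,c,[0,0,.078],[0,0,1])); print(n,"red",np.round(r[0],4),np.round(r[1],1),r[2],c.min(0),c.max(0))
for n,im,near in(("top",a,(160,165)),("scene",b,(400,250))):
    c=blob(im,*BLU,near)[:,0];print(c.min(0),c.max(0))
    p0,nv=np.array([0,0,.102]),np.array([0,0,1.])
    for k in range(5):
        P=onplane(n,c,p0,nv);r=rect(P);u=np.array([np.cos(r[2]),np.sin(r[2])]); u*=np.sign(u[1])
        p0=np.array([*r[0],.102]);nv=np.array([.105*u[0],.105*u[1],1.])
    print(n,"track",np.round(r[0],4),np.round(r[1],1),np.arctan2(u[1],u[0])-np.pi/2)
t=cv2.resize(a[140:280,70:370],None,fx=2.6,fy=2.6,interpolation=cv2.INTER_CUBIC)
cv2.imwrite("pics/crop.png",t[:,:,::-1])
E
```

```text
top red [ 0.4428 -0.3534] [109.2  60.9] 1.6591450398049725 [301 229] [340 251]
scene red [ 0.4504 -0.3513] [111.8  65.3] 1.6516702540272845 [233 165] [274 189]
[ 89 145] [225 207]
top track [0.6208 0.1241] [431.3  26. ] 0.39120238516609973
[310 241] [482 266]
scene track [0.5466 0.0929] [432.8  34.7] 0.4003609628653686
```

View pics/crop.png

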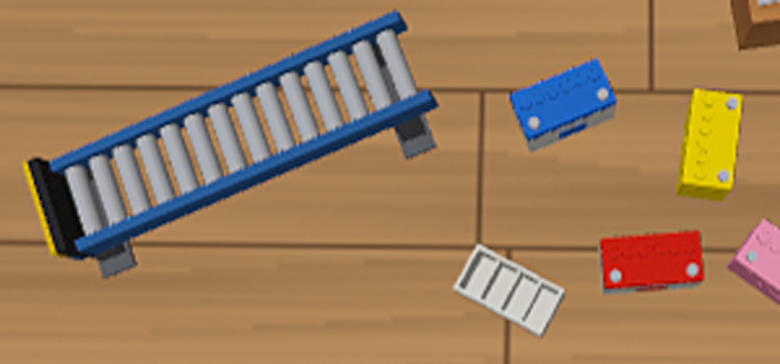

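The red battery is confirmed at crop (652,260). Its measured size is 110 x 56 mm, centred at (0.4455, -0.3525) with yaw 0.085, and both views agree. The two views also agree on the track: middle (0.5815, 0.1075), yaw 0.395. Next I work out the move to above the battery, through a waypoint clear of the base.

```bash
cat >> h.py <<'E'
from scipy.spatial.transform import Rotation as R
def down(ya,tilt=0.):  # tool y (closing line) at world angle ya, tilt about that line
    y=np.array([np.cos(ya),np.sin(ya),0]);z=np.array([0,0,-1.]);x=np.cross(y,z)
    return R.from_rotvec(tilt*y)*R.from_matrix(np.c_[x,y,z])
def shift(pos,Rt):
    s=read_state();R0=R.from_quat(s["eef_rot"])
    print("mm",np.round(R0.inv().apply(np.array(pos)-s["tool_pos"])*1000,1),"deg",np.round((R0.inv()*Rt).as_rotvec(degrees=True),1))
E
python3 - <<'E'
from h import *
shift([.47,.15,.23],down(.6));shift([.4455,-.3525,.2],down(.085))
E
```

```text
mm [-352.6 -279.5    1. ] deg [-0.1  0.  28.9]
mm [-556.4 -739.5   31.5] deg [-0.1  0.  58.4]
```

```bash
python3 -m handwheel '[[[-120,-95,0,0,0,10,1],[-176,-140,0,0,0,15,1],[-235,-186,0,0,0,20,1],[-294,-233,0,0,0,25,1],[-353,-280,1,0,0,29,1],[-380,-340,1,0,0,34,1],[-407,-400,1,0,0,38,1],[-434,-460,1,0,0,42,1],[-461,-520,1,0,0,46,1],[-488,-580,1,0,0,50,1],[-515,-640,1,0,0,54,1],[-542,-700,10,0,0,58.4,1],[-556.4,-739.5,31.5,0,0,58.4,1],[-556.4,-739.5,31.5,0,0,58.4,1],[-556.4,-739.5,31.5,0,0,58.4,1],[-556.4,-739.5,31.5,0,0,58.4,1]]]'
python3 - <<'E'
from h import *
c=calibration("wrist");w=read_camera("wrist");cv2.imwrite("pics/w1.png",w[:,:,::-1])
s=read_state();print(s["clock"],s["tool_pos"],s["contact_force"]);shift([.4455,-.3525,.2],down(.085))
k=blob(w,(0,150,90),(6,255,255),(280,210))[:,0];r=rect(onplane("wrist",k,[0,0,.078],[0,0,1],c));print(r,k.min(0),k.max(0))
E
```

```text
clock: 2.1
tool_pos: [0.4449, -0.3556, 0.1987]
eef_rot: [0.677, 0.736, -0.0, -0.0]
contact_force: [0.4, 1.0, -1.2]
gripper_width: 0.0858
finger_force: 0.0
2.15 [ 0.44508024 -0.35451869  0.19883551] [-0.56405491 -0.51338067 -0.2985576 ]
mm [ 2.   0.6 -1.2] deg [-0.  -0.  -0.1]
(array([ 0.44408875, -0.3523129 ]), array([109.41898346,  55.44681931]), np.float64(1.6630727613267837)) [244 128] [308 246]
```

View pics/w1.png

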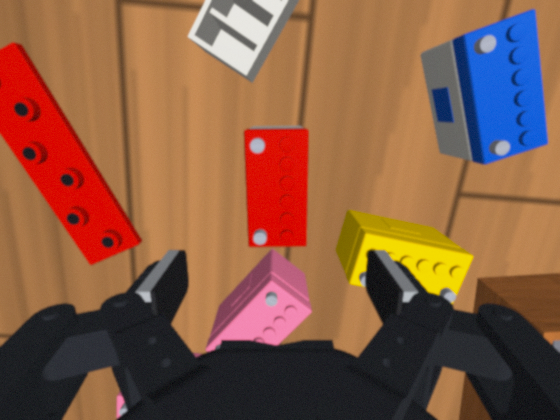

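The wrist view shows the red lid at (244..308, 128..246), measuring 109 x 55 mm at (0.4441, -0.3523) with yaw 0.092. The yellow and pink look-alikes sit close by, towards the lower part of the picture. I grasp 6 mm off-centre, away from them, with a smaller opening.

Run:
```python
from h import *
shift([.4436,-.3463,.2],down(.092));shift([.4436,-.3463,.032],down(.092))
```

```text
mm [ 8.3 -0.8 -1.2] deg [-0.  -0.  -0.5]
mm [  8.2  -0.7 166.8] deg [-0.  -0.  -0.5]
```

```bash
python3 -m handwheel '[[[8.2,-0.7,0,0,0,-0.5,0.85],[8.2,-0.7,30,0,0,-0.5,0.85],[8.2,-0.7,60,0,0,-0.5,0.85],[8.2,-0.7,90,0,0,-0.5,0.85],[8.2,-0.7,115,0,0,-0.5,0.85],[8.2,-0.7,140,0,0,-0.5,0.85],[8.2,-0.7,157,0,0,-0.5,0.85],[8.2,-0.7,166.8,0,0,-0.5,0.85],[8.2,-0.7,166.8,0,0,-0.5,0.85]]]' 
python3 -m handwheel '[[[0,0,0,0,0,0,0.5],[0,0,0,0,0,0,0.3],[0,0,0,0,0,0,0.3],[0,0,0,0,0,0,0.3],[0,0,0,0,0,0,0.3]]]' 50
```

```text
clock: 3.28
tool_pos: [0.4443, -0.3436, 0.0329]
eef_rot: [0.673, 0.74, 0.0, -0.0]
contact_force: [-0.3, -0.1, 0.3]
gripper_width: 0.0724
finger_force: 0.0
clock: 3.9
tool_pos: [0.4445, -0.3443, 0.0338]
eef_rot: [0.673, 0.74, 0.0, 0.001]
contact_force: [-0.5, 1.9, 6.9]
gripper_width: 0.0555
finger_force: 54.6
```

Gripped at 55.5 mm. Next I lift and carry it, tilted to match the track's slope.

```bash
python3 -m handwheel '[[[0,0,-20,0,0,0,0.3],[0,0,-60,0,0,0,0.3],[0,0,-110,0,0,0,0.3],[0,0,-160,0,0,0,0.3],[0,0,-200,0,0,0,0.3],[0,0,-200,0,0,0,0.3],[0,0,-200,0,0,0,0.3]]]'
cat >> h.py <<'E'
def place(dz,ya=.395,c=(.5815,.1075),y=-.145):
    u=np.array([-np.sin(ya),np.cos(ya)]);o=np.array([*(np.array(c)+y*u),.09-.105*y+dz])
    B=R.from_euler("z",ya)*R.from_euler("x",-.105)
    shift(o+B.apply([0,.008,.034]),down(ya,-.105))
E
python3 - <<'E'
from h import *
place(.08)
E
```

```text
clock: 4.78
tool_pos: [0.4436, -0.3434, 0.2316]
eef_rot: [0.673, 0.74, 0.0, -0.001]
contact_force: [-0.2, 0.3, -8.2]
gripper_width: 0.0555
finger_force: 57.0
mm [308.4 219.3  13.6] deg [ -1.   -6.1 -17.2]
```

```bash
python3 -m handwheel '[[[20,14,0,0,0,-1,0.3],[60,42,0,0,0,-3,0.3],[105,74,0,0,0,-6,0.3],[150,106,0,0,-1,-9,0.3],[195,138,0,0,-2,-12,0.3],[235,168,0,-0.5,-4,-14,0.3],[270,192,4,-1,-6,-16,0.3],[295,210,9,-1,-6.1,-17.2,0.3],[308.4,219.3,13.6,-1,-6.1,-17.2,0.3],[308.4,219.3,13.6,-1,-6.1,-17.2,0.3],[308.4,219.3,13.6,-1,-6.1,-17.2,0.3],[308.4,219.3,13.6,-1,-6.1,-17.2,0.3]]]'
python3 - <<'E'
from h import *
place(.08);place(.002)
w=read_camera("wrist");a=read_camera("top");cv2.imwrite("pics/w2.png",np.vstack([w[:,:,::-1],])) ;cv2.imwrite("pics/t2.png",cv2.resize(a[120:270,70:290],None,fx=3,fy=3)[:,:,::-1])
E
```

```text
clock: 6.28
tool_pos: [0.6332, -0.0174, 0.2194]
eef_rot: [0.554, 0.831, -0.029, 0.045]
contact_force: [0.5, 0.0, -7.6]
gripper_width: 0.0557
finger_force: 56.8
mm [1.8 0.4 1. ] deg [ 0.1  0.1 -0.1]
mm [10.1  0.3 78.5] deg [ 0.1  0.1 -0.1]
```

View pics/w2.png

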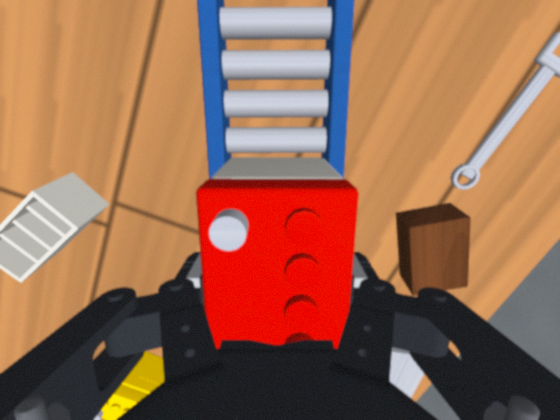

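View pics/t2.png

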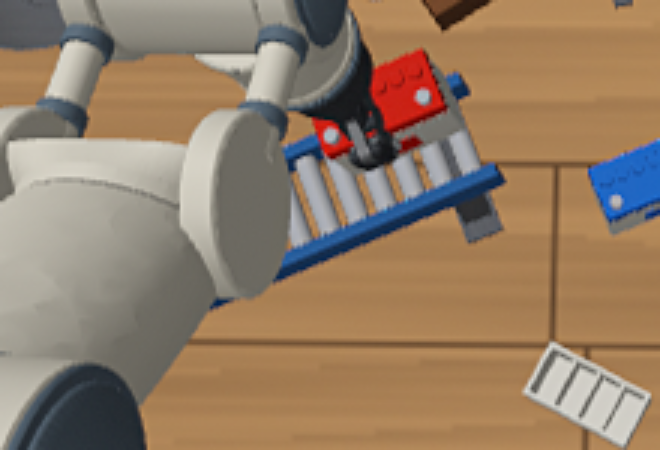

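The wrist view shows the battery (198..357) centred between the guides (200..350) and aligned with them. I lower it slowly.

```bash
python3 -m handwheel '[[[2,0.3,20,0,0,0,0.3],[5,0.3,40,0,0,0,0.3],[7,0.3,58,0,0,0,0.3],[9,0.3,70,0,0,0,0.3],[10,0.3,76,0,0,0,0.3],[10,0.3,78,0,0,0,0.3],[10,0.3,78,0,0,0,0.3],[10,0.3,78,0,0,0,0.3]]]'
python3 -c "
from h import *
place(0)"
```

```text
clock: 7.38
tool_pos: [0.6336, -0.0148, 0.1413]
eef_rot: [0.554, 0.831, -0.029, 0.045]
contact_force: [0.3, -0.3, -7.3]
gripper_width: 0.0555
finger_force: 56.8
mm [-0.2 -1.   3.1] deg [ 0.1  0.2 -0. ]
```

Not in contact yet, so I lower it in small steps.

```bash
python3 -m handwheel '[[[0,0,1,0,0,0,0.3],[0,0,2,0,0,0,0.3],[0,0,3,0,0,0,0.3],[0,0,3,0,0,0,0.3],[0,0,3,0,0,0,0.3]]]'
```

```text
clock: 8.0
tool_pos: [0.6337, -0.0153, 0.1395]
eef_rot: [0.554, 0.831, -0.029, 0.046]
contact_force: [-7.7, 1.2, 17.5]
gripper_width: 0.0556
finger_force: 59.6
```

Contact is made (net force from -7 to +17 N). I ease off 1 mm and release.

```bash
python3 -m handwheel '[[[0,0,-1,0,0,0,0.3],[0,0,-1,0,0,0,0.3],[0,0,-1,0,0,0,0.9],[0,0,-1,0,0,0,0.9],[0,0,-1,0,0,0,0.9],[0,0,-1,0,0,0,0.9],[0,0,-1,0,0,0,0.9],[0,0,-1,0,0,0,0.9],[0,0,-1,0,0,0,0.9],[0,0,-1,0,0,0,0.9],[0,0,-1,0,0,0,0.9],[0,0,-1,0,0,0,0.9],[0,0,-1,0,0,0,0.9],[0,0,-1,0,0,0,0.9],[0,0,-1,0,0,0,0.9],[0,0,-1,0,0,0,0.9],[0,0,-1,0,0,0,0.9],[0,0,-1,0,0,0,0.9],[0,0,-1,0,0,0,0.9],[0,0,-1,0,0,0,0.9]]]'
python3 -m handwheel '[[[0,0,-20,0,0,0,0.9],[0,0,-60,0,0,0,0.9],[0,0,-100,0,0,0,0.9],[0,0,-130,0,0,0,0.9],[0,0,-130,0,0,0,0.9],[0,0,-130,0,0,0,0.9],[0,0,-130,0,0,0,0.9],[0,0,-130,0,0,0,0.9],[0,0,-130,0,0,0,0.9],[0,0,-130,0,0,0,0.9]]]'
python3 - <<'E'
from h import *
b=read_camera("scene");cv2.imwrite("pics/s3.png",b[:,:,::-1])
E
```

```text
clock: 10.5
tool_pos: [0.6334, -0.015, 0.1388]
eef_rot: [0.554, 0.831, -0.029, 0.045]
contact_force: [-0.2, 0.2, 0.1]
gripper_width: 0.0768
finger_force: 0.0
clock: 11.75
tool_pos: [0.6278, -0.0022, 0.2678]
eef_rot: [0.554, 0.831, -0.029, 0.045]
contact_force: [0.2, -0.7, -0.2]
gripper_width: 0.0768
finger_force: 0.0
```

View pics/s3.png

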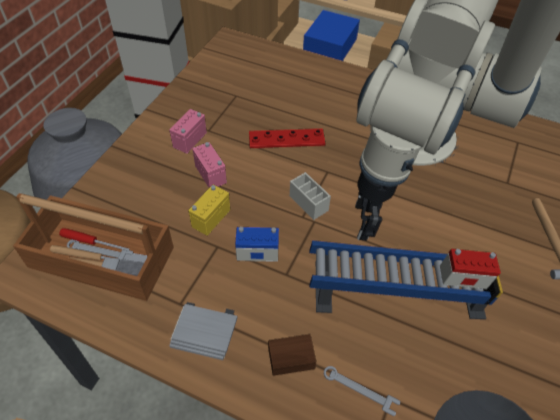

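The battery is at the stop, at (470,268) in the scene view. The blue battery and the case have not moved. I check that it is still, and its position, before handing in.

```bash
python3 -m handwheel '[[[0,0,0,0,0,0,0.9],[0,0,0,0,0,0,0.9],[0,0,0,0,0,0,0.9],[0,0,0,0,0,0,0.9]]]' >/dev/null
python3 - <<'E'
from h import *
a=cv2.imread("pics/s3.png")[:,:,::-1].copy();b=read_camera("scene")
for im in(a,b):
    k=blob(im,(0,150,90),(6,255,255),(474,260))[:,0]
    r=rect(onplane("scene",k,[0,0,.153],[0,0,1]));u=np.array([-np.sin(.395),np.cos(.395)]);d=r[0]-[.5815,.1075]
    print(k.min(0),k.max(0),"y",d@u,"x",d@[u[1],-u[0]],r[1],r[2]-np.pi/2)
E
```

```text
[451 249] [500 275] y 0.16608598982791106 x 0.005768200987286955 [107.01277924  63.38394547] 0.32710519102347724
[451 249] [500 275] y 0.16608598982791106 x 0.005768200987286955 [107.01277924  63.38394547] 0.32710519102347724
```

It is still, but y reads slightly far. A closer look to be sure it is seated on the rollers.

Run:
```python
from h import *
b=read_camera("scene");a=read_camera("top")
p=cv2.resize(b[225:325,400:520],(720,600),interpolation=cv2.INTER_CUBIC)
cv2.imwrite("pics/z.png",p[:,:,::-1]);q=cv2.resize(a[140:260,60:260],(800,480),interpolation=cv2.INTER_CUBIC);cv2.imwrite("pics/z2.png",q[:,:,::-1])
```

```text
(no output)
```

View pics/z.png

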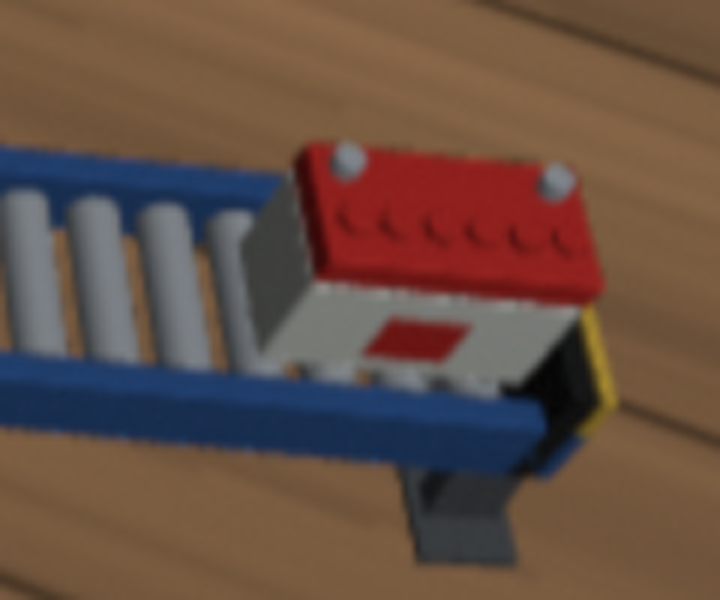

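View pics/z2.png

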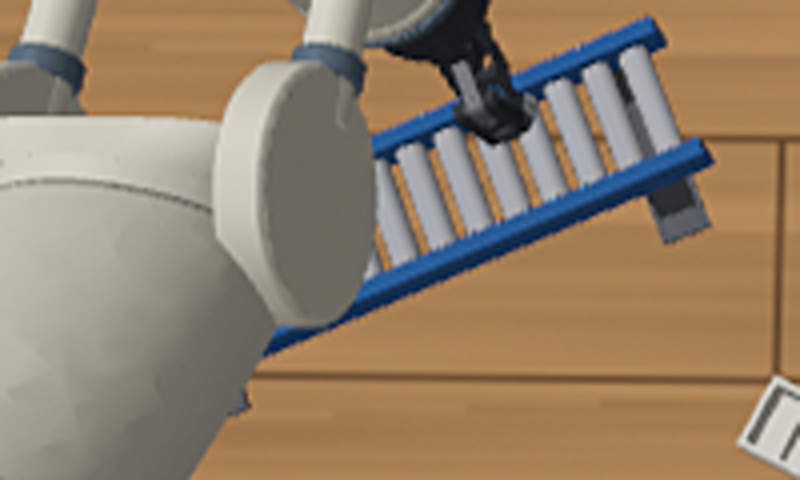

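The battery sits flat on the rollers against the stop, upright and inside the guides. The gripper is clear of it, so I hand in.

```bash
python3 -c "
from bench import ctrl
print(ctrl.close_job())"
```

```text
the job is handed in; nothing more can be done
None
```

The job is handed in: the red-lidded battery was set on the raised end, let go, and rolled by itself to rest flat against the stop, with the blue battery and open case where they stood; the one loose end is that my last reading put it at about y 0.158 to 0.166 (limit 0.162), which I took as measurement error because the close-up showed it flush with the stop.

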